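# Preset a violin maker's bench gauge on its setting block

### The arm

A 6-joint arm with a two-finger parallel gripper is mounted at the origin on the work surface. World frame = base frame: x ahead of the robot, y to its left, z up, the work surface at z = 0. Lengths are in mm, angles in rad, forces in N, time in s.
With the tool pointing down it reaches from about 350 to 775 mm from the base axis. Payload 7.3 kg.
Tool frame: the origin (TCP) lies on the centre line of the jaws, within the pads' length; the fingertips stand 17 mm ahead of it and the grasp point (between the pads) lies 2 mm behind it; z points along the fingers, y is the line along which they close (so a half turn about z gives the same grasp; the last joint's range is limited). The gripper opens to 92 mm and grips with 3 to 60 N. Pads are 19 mm wide; open, the fingers measure 130 mm over their backs; the gripper's body (75 mm by 190 mm) begins 47 mm behind the grasp point.
Start: joints at [0.966, 0.342, 1.524, -0, 1.275, -0.146], TCP at [232.496, 470.732, 243.741] pointing down, gripper open.
Joint ranges: [-2.53, 2.53], [-0.77, 2.02], [0.04, 2.7], [-1, 4.14], [0.28, 2.66], [-3.11, 3.11]. Speed limits (rad/s): [2.57, 2.57, 3.14, 3.14, 3.14, 3.14].

### API

Orientations are given as [roll, pitch, yaw] about the fixed x, y, z axes, in that order (R = Rz(yaw) Ry(pitch) Rx(roll)).
In Python, from plant import bot gives the robot as it stands. The module is installed in compiled form; this text tells all that it offers.
- The arm moves only by the shell command python3 -m pendant 'ROWS'. ROWS is JSON, a list of rows, each a list of 3 entries, a list of its own where there are three numbers: the shift along the world's x, y, z as a fraction of full scale, then the turn, a rotation vector about the world's x, y, z as a fraction of full scale, then the opening, from -1 (shut) to 1 (fully open), so that 0 is half open. In form: [[[tx, ty, tz], [rx, ry, rz], claw], ...]. A call has exactly 10 rows; each row shifts and turns the commanded pose from where the row before left it; what a row does not reach is not made up. Full scale, the value 1, is 30 mm for a shift and 0.12 rad for a turn. A row lasts 1/12 s, in which the tool goes at most 41.7 mm and 7.16 degrees, less where a joint would pass 70% of its speed; a pose out of reach is approached as far as the arm can. A call with a number of a shift or a turn outside -1 to 1 is refused whole. A call with a gripper value outside its range is refused whole. The fingers move at their own pace and stop on an object; the grip force is fixed at half the most. Time passes only in rows, so rows that do not move let the fingers close, or fill a call up. It gives the time, the measured TCP pose, the force, the opening and the grip force at its end, in the units of the state.
- bot.get_obs(): the state, without advancing time (a new reading comes with each control period).
- bot.capture(name): name is "side" or "top" or "wrist"; returns the picture (400x640x3 uint8, blue, green, red); there is no depth.
- bot.camera_params(name): a dict with "fovy" (degrees; the focal length in pixels is half the picture's height over the tangent of half this angle, whatever the lens; pixels are square), "cx", "cy" (the principal point, pixels), "distortion" ([k1, k2, p1, p2, k3] as OpenCV has them; the pictures are not rectified), "camera_from_world" (4x4, takes a point from world to camera coordinates). Camera axes: x right, y down, z forward; pixel columns grow to the right and rows downward; lengths in mm; the calibration is good to about 2 mm. A picture is of the moment at which its call begins: read the wrist's pose just before it. camera_params takes no time and is no camera call; for the wrist camera it gives the pose at the moment of the call.
- bot.close_job(): hands the job in; it is judged then, once.
The state is a dict: "time": time; "joint_positions": joint angles; "dq": joint speeds; "tau": joint torques, N m; "tool_pos": TCP position; "tcp_rot": TCP orientation; "contact_force": force on the tool from outside, world axes, zero at the start; "moment": the same for the moment, N m; "grip_width": finger opening in mm; "finger_force": force on a finger pad.
Only numpy, scipy, OpenCV 4.12 (cv2) and the standard library are available. Lean on these libraries where they do the work, as an engineer would, in place of code of your own. Each camera call takes 0.05 s, during which the arm holds its last target. There are 200 camera calls.

### The job

Preset the bench gauge: swing the lever back to open the gap, stand the shorter wooden block lengthwise on the bed, squarely between the nose and the gauge plunger, and let go of it, then turn the lever forward until the block has pushed the plunger 5 mm into its sleeve, a load of 10 N on the gauge, 13 N at most. The gear has play, so come onto the mark from the open side, do not run past it, and let go with the lever's play still taken up on the forward side. Leave the longer block, the mallet and the jar alone.

Things in the scene. Friction and masses are not known exactly. Their poses are not given: they have to be found in the camera images.
- bed: gauge bed fixed to the bench: wooden board 360 x 110 mm, top at z 20 mm (the block stands on it). Origin on the bench under its centre line; z up, x along the slide to the gauge, y across, to the knob's side. Board x -215 to 145, y -55 to 55 mm. Grey gearbox at x -140 to -80, y -42 to 42, top z 70, then the carriage, the gap, and the gauge at the +x end
- axle (a point): a free point on the line of the lever's upright axle, at the height of the knob's centre: x -110, y 0, z 112 mm of the bed; the axle's top itself is at z 88 mm
- knob_centre (a point): centre of the black upright knob (24 mm thick, 44 mm tall, z 90 to 134 mm) at the lever's end, 75 mm from the axle; it spins freely on its pin. Below it the steel lever arm (top z 87 mm). The lever points to the bed's +y when its angle is 0; forward is clockwise seen from above (knob towards bed +x)
- hub (a joint): angle of the pinion, rad, forward (clockwise) positive, -0.75 to 0.7. It drives the carriage 37.5 mm per rad: nose face at bed x = 10 mm + 37.5 mm x hub. The slide's friction (18 N at the nose, about 9 N at the knob) holds it where it is left, also against the spring
- lever (a joint): play of the lever on the pinion, rad, -0.15 (taken up backward) to +0.15 (taken up forward); lever angle from bed +y, clockwise = hub + lever. Within the play the lever swings at about 0.5 N and the carriage stands still; it stays where it is left
- nose_face (a point): centre of the carriage's flat nose face (30 x 30 mm), looking to bed +x, at z 42 mm; the carriage behind is 36 mm wide, top z 66 mm. At the start it is too far forward for the block to go in. Each newton at the nose adds half a newton at the knob
- block_centre (a point): centre of the setting block: pale wooden block 40 mm long (its x), 26 mm wide (its y), 44 mm tall, the shorter of the two, standing on the bench; its length goes along the slide, so 40 mm between nose and plunger
- spare_centre (a point): centre of the other, longer block, 62 x 26 x 44 mm, to be left alone
- mallet: a small mallet lying on the bench behind the bed, 240 mm long, to be left alone
- jar: a white jar, 60 mm across and 80 mm tall, origin under its centre, to be left alone
- block: the setting block as a body; origin at the centre of its underside
- gauge: gauge fixed on the bed; frame as the bed's. Grey housing x 80 to 135, y -25 to 25, top z 70 mm. From it a sleeve points to -x with a spring plunger in it, flat steel face 30 x 30 mm, centre z 42. The sleeve's reach is not measured: the free face is at x 40 to 60 mm. Spring 2 N per mm from 0, travel 9 mm. Pushed in 5 mm (10 N), the dark collar's front edge is flush with the sleeve's mouth
Things that resemble listed ones, but are neither listed nor needed, are in the scene too. What is shaped like the block but blue or green is not meant.

How it is judged:
By the outcome, as a careful person would: the job done as asked, in the order asked, and still so for the second after the job is handed in, with the robot touching nothing.
It also fails if it takes over 72 s, if anything falls off the work surface, if the arm or the gripper's body presses on something with over 40 N, if the wrist force passes 120 N, or if a joint passes its speed limit or range.

## Working session

There is one attempt and no reset: what is moved stays moved. The work goes in short steps, Python scripts to look and compute and a shell command to move; the robot and the scene stay as the last step left them, time stands still between calls to the robot, and variables do not carry over. Pictures are saved under pics/ and viewed, at most 12 in all, crops included, and the job is handed in when it is done.

```bash
mkdir -p pics; cat > h.py <<'E'
import numpy as np, cv2
from plant import bot
def cam(n):
    p=bot.camera_params(n); f=200/np.tan(np.radians(p["fovy"])/2)
    K=np.array([[f,0,p["cx"]],[0,f,p["cy"]],[0,0,1]]); return K,np.array(p["distortion"],float),np.array(p["camera_from_world"])
def ray(c,uv):
    K,D,T=c; q=cv2.undistortPoints(np.array([[uv]],float),K,D)[0,0]
    R=T[:3,:3]; return -R.T@T[:3,3], R.T@np.array([q[0],q[1],1])
def onz(c,uv,z):
    o,d=ray(c,uv); return o+d*(z-o[2])/d[2]
def proj(c,P):
    K,D,T=c; P=np.atleast_2d(np.array(P,float)); return cv2.projectPoints(P,cv2.Rodrigues(T[:3,:3])[0],T[:3,3],K,D)[0][:,0]
E
python3 - <<'E'
from h import *
for n in("top","side"):
    cv2.imwrite(f"pics/{n}0.png",bot.capture(n)); c=cam(n); print(n,-c[2][:3,:3].T@c[2][:3,3],c[0][0,0])
o=bot.get_obs();print(o)
E
```

```text
top [546.9006527   38.4553604  799.14280319] 381.93463834184496
side [528.30433269 515.53447926 504.43711988] 422.7842138990491
{'time': 0.1, 'joint_positions': array([ 9.66012535e-01,  3.42632442e-01,  1.52489115e+00,  4.99267191e-05,
        1.27541303e+00, -1.45977326e-01]), 'dq': array([-4.93656000e-05, -6.22018165e-04, -2.32684467e-03,  8.09731251e-04,
       -2.41842824e-04,  5.96983457e-04]), 'tau': array([ 7.57335947e-04, -4.32004023e+01, -2.44693297e+01,  7.18284189e-02,
        5.25522628e-02, -2.96268695e-05]), 'tool_pos': array([232.27855057, 470.45366428, 243.13573582]), 'tcp_rot': array([-3.14026993e+00, -2.42729069e-04,  2.68277146e+00]), 'contact_force': array([-0.59006047,  0.10620197, -0.54621377]), 'moment': array([-0.03839761,  0.04680746, -0.03007182]), 'finger_force': 0.0, 'grip_width': 91.91569482165254}
```

View pics/top0.png

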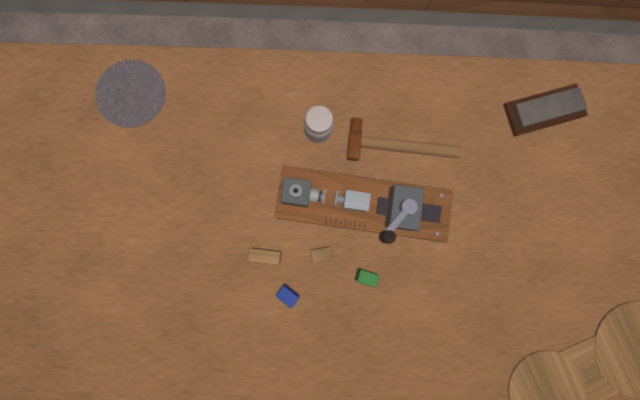

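View pics/side0.png

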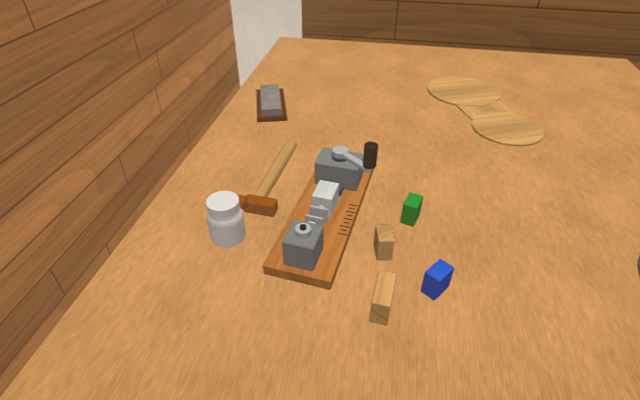

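The top view shows the bed with its gauge at left (295,192) and the gearbox at (405,208). The knob is at (388,237), the setting block at (320,255) and the longer block at (264,257). The mallet and jar lie behind the bed. Next I'll localise these from an enlarged crop.

```bash
python3 - <<'E'
from h import *
im=cv2.imread("pics/top0.png")
cv2.imwrite("pics/crop0.png",cv2.resize(im[155:300,265:460],None,fx=4,fy=4,interpolation=cv2.INTER_CUBIC))
c=cam("top")
pts=np.array([onz(c,p,20)[:2] for p in [(284,167),(453,186),(447,241),(276,221)]])
print(pts.round(1), [np.linalg.norm(pts[i]-pts[(i+1)%4]).round(1) for i in range(4)])
print("block",onz(c,(320,255),44),"knob",onz(c,(388,237),134))
print(c[2].round(3))
E
```

```text
[[ 684.5   86. ]
 [ 654.2 -266.3]
 [ 539.9 -252.8]
 [ 573.    98.9]] [np.float64(353.6), np.float64(115.1), np.float64(353.3), np.float64(112.2)]
block [507.49471454   8.89205949  44.        ] knob [ 545.74673685 -105.7214606   134.        ]
[[ 2.20000e-02 -9.99000e-01  3.00000e-02  2.10000e+00]
 [-9.96000e-01 -2.50000e-02 -8.60000e-02  6.14179e+02]
 [ 8.60000e-02 -2.80000e-02 -9.96000e-01  7.49659e+02]
 [ 0.00000e+00  0.00000e+00  0.00000e+00  1.00000e+00]]
```

View pics/crop0.png

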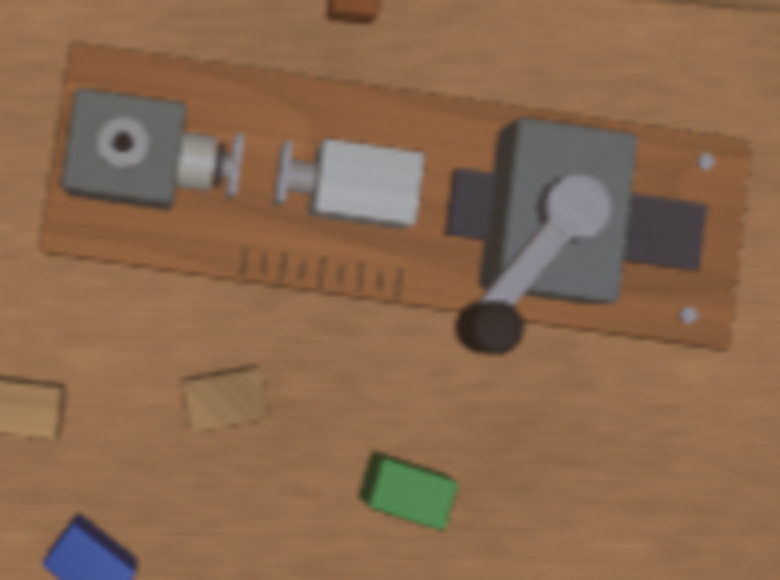

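The enlarged crop puts the bed corners at (72,43), (750,142), (730,349) and (40,250). The axle top is at (578,207) and the knob top at about (492,327). The block's top face spans roughly (184,382) to (268,412), the plunger face is at (238,165) and the nose at (282,172).

```bash
cat >> h.py <<'E'
def bedfit(pts):
    m=np.array([[145,-55],[-215,-55],[-215,55],[145,55]],float)
    a=m-m.mean(0); b=pts-pts.mean(0); th=np.arctan2((a[:,0]*b[:,1]-a[:,1]*b[:,0]).sum(),(a*b).sum())
    R=np.array([[np.cos(th),-np.sin(th)],[np.sin(th),np.cos(th)]]); return th,R,pts.mean(0)-R@m.mean(0)
E
python3 - <<'E'
from h import *
c=cam("top"); P=lambda x,y:(265+(x-1.5)/4,155+(y-1.5)/4)
pts=np.array([onz(c,P(*p),20)[:2] for p in [(72,43),(750,142),(730,349),(40,250)]])
th,R,t=bedfit(pts); print("bed",th,t,"resid",(pts-(np.array([[145,-55],[-215,-55],[-215,55],[145,55]])@R.T+t)).round(1).tolist())
b=lambda p:(R.T@(p[:2]-t)).round(1)
print("axle",b(onz(c,P(578,207),88)),"knob",b(onz(c,P(492,328),134)),"nose",b(onz(c,P(282,172),42)),"plunger",b(onz(c,P(238,165),42)))
print("axle top",onz(c,P(578,207),88),"knob w",onz(c,P(492,328),134))
q=np.array([onz(c,P(*p),44)[:2] for p in [(184,382),(260,369),(269,411),(192,430)]]);print(q.round(1),q.mean(0),np.degrees(np.arctan2(*(q[0]-q[1]+q[3]-q[2])[::-1])),[np.linalg.norm(q[i]-q[(i+1)%4]).round(1) for i in range(4)])
E
```

```text
bed 1.4520295387237925 [617.20323478 -46.87294902] resid [[-1.2, -1.7], [-0.8, 2.5], [1.0, 0.8], [1.0, -1.6]]
axle [-109.3    0.3] knob [-66.2  63.4] nose [28.2 -1. ] plunger [50.5 -1.3]
axle top [ 603.97449087 -155.41395132   88.        ] knob w [ 546.38511925 -105.05743984  134.        ]
[[516.6  27.5]
 [523.7  -9.7]
 [503.3 -14.5]
 [493.3  23. ]] [509.26245836   6.57603639] 102.8909758152261 [np.float64(37.9), np.float64(21.0), np.float64(38.9), np.float64(23.7)]
```

Bed yaw is 1.452 with its origin at (617.2,-46.9). The axle is at (604,-156), the lever angle about 0.6, and the knob at (547,-106). I'll go above the knob now; the present tool yaw is already nearly tangential.

```bash
python3 -m pendant '[[[0.52,-0.96,0],[0,0,0],0.2],[[0.52,-0.96,0],[0,0,0],0.2],[[0.52,-0.96,0],[0,0,0],0.2],[[0.52,-0.96,0],[0,0,0],0.2],[[0.52,-0.96,0],[0,0,0],0.2],[[0.52,-0.96,0],[0,0,0],0.2],[[0.52,-0.96,0],[0,0,0],0.2],[[0.52,-0.96,0],[0,0,0],0.2],[[0.52,-0.96,0],[0,0,0],0.2],[[0.52,-0.96,0],[0,0,0],0.2]]'
python3 -m pendant '[[[0.52,-0.96,0],[0,0,0],0.2],[[0.52,-0.96,0],[0,0,0],0.2],[[0.52,-0.96,0],[0,0,0],0.2],[[0.52,-0.96,0],[0,0,0],0.2],[[0.52,-0.96,0],[0,0,0],0.2],[[0.52,-0.96,0],[0,0,0],0.2],[[0.52,-0.96,0],[0,0,0],0.2],[[0.52,-0.96,0],[0,0,0],0.2],[[0.52,-0.96,0],[0,0,0],0.2],[[0.52,-0.96,0],[0,0,0],0.2]]'
```

```text
time: 0.93
tool_pos: [388.8, 181.2, 243.6]
tcp_rot: [-3.141, -0.0, 2.683]
contact_force: [1.2, 0.1, -0.0]
grip_width: 55.2
finger_force: 0.0
time: 1.77
tool_pos: [544.8, -106.8, 243.3]
tcp_rot: [3.142, -0.001, 2.683]
contact_force: [0.8, 0.3, -1.3]
grip_width: 55.1
finger_force: 0.0
```

```bash
python3 - <<'E'
from h import *
cv2.imwrite("pics/w0.png",bot.capture("wrist"))
E
python3 -m pendant '[[[0.07,0.03,-0.7],[0,0,0],0.2],[[0,0,-0.7],[0,0,0],0.2],[[0,0,-0.7],[0,0,0],0.2],[[0,0,-0.7],[0,0,0],0.2],[[0,0,-0.7],[0,0,0],0.2],[[0,0,-0.7],[0,0,0],0.2],[[0,0,0],[0,0,0],-1],[[0,0,0],[0,0,0],-1],[[0,0,0],[0,0,0],-1],[[0,0,0],[0,0,0],-1]]'
```

```text
time: 2.65
tool_pos: [547.4, -104.6, 119.2]
tcp_rot: [3.141, 0.003, 2.683]
contact_force: [-1.1, -0.0, 0.4]
grip_width: 32.5
finger_force: 0.0
```

View pics/w0.png

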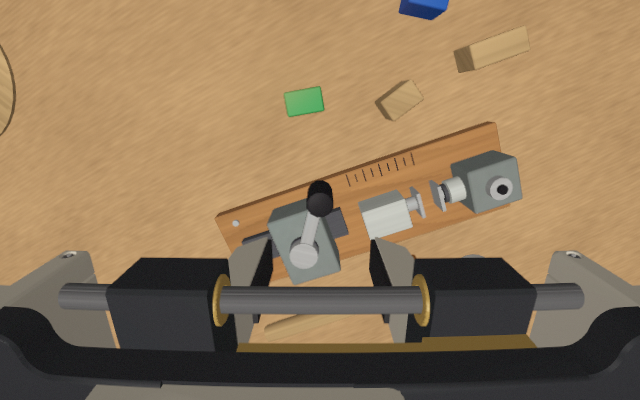

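The wrist picture shows the knob top at (320,203) between the fingers, with the gap further on at (430,195). I'll finish closing the gripper and work out the arc.

```bash
python3 -m pendant '[[[0,0,0],[0,0,0],-1],[[0,0,0],[0,0,0],-1],[[0,0,0],[0,0,0],-1],[[0,0,0],[0,0,0],-1],[[0,0,0],[0,0,0],-1],[[0,0,0],[0,0,0],-1],[[0,0,0],[0,0,0],-1],[[0,0,0],[0,0,0],-1],[[0,0,0],[0,0,0],-1],[[0,0,0],[0,0,0],-1]]'
python3 - <<'E'
import numpy as np
a=np.linspace(0.6,-0.64,21); f=1.452+np.pi/2-a
p=75*np.c_[np.cos(f),np.sin(f)]; print((p+[604.2,-156.1])[[0,10,20]].round(1)); print((np.diff(p,axis=0)/30).round(2).tolist())
E
```

```text
time: 3.48
tool_pos: [547.3, -104.6, 119.0]
tcp_rot: [3.141, 0.002, 2.683]
contact_force: [-1.6, 0.2, 6.4]
grip_width: 23.5
finger_force: 30.0
[[ 547.8 -106.7]
 [ 529.6 -148.7]
 [ 539.2 -193.4]]
[[-0.1, -0.12], [-0.09, -0.13], [-0.08, -0.13], [-0.07, -0.14], [-0.07, -0.14], [-0.06, -0.14], [-0.05, -0.15], [-0.04, -0.15], [-0.03, -0.15], [-0.02, -0.15], [-0.01, -0.15], [-0.0, -0.15], [0.01, -0.15], [0.02, -0.15], [0.03, -0.15], [0.04, -0.15], [0.05, -0.15], [0.06, -0.14], [0.06, -0.14], [0.07, -0.14]]
```

```bash
python3 -m pendant '[[[-0.1,-0.12,0],[0,0,0.2],-1],[[-0.09,-0.13,0],[0,0,0.2],-1],[[-0.08,-0.13,0],[0,0,0.2],-1],[[-0.07,-0.14,0],[0,0,0.2],-1],[[-0.07,-0.14,0],[0,0,0.2],-1],[[-0.06,-0.14,0],[0,0,0.2],-1],[[-0.05,-0.15,0],[0,0,0.2],-1],[[-0.04,-0.15,0],[0,0,0.2],-1],[[-0.03,-0.15,0],[0,0,0.2],-1],[[-0.02,-0.15,0],[0,0,0.2],-1]]'
```

```text
time: 4.32
tool_pos: [528.1, -144.3, 118.9]
tcp_rot: [3.138, -0.001, 2.924]
contact_force: [-3.4, 10.1, 10.5]
grip_width: 22.9
finger_force: 30.0
```

```bash
python3 -m pendant '[[[-0.01,-0.15,0],[0,0,0.2],-1],[[0,-0.15,0],[0,0,0.2],-1],[[0.01,-0.15,0],[0,0,0.2],-1],[[0.02,-0.15,0],[0,0,0.2],-1],[[0.03,-0.15,0],[0,0,0.2],-1],[[0.04,-0.15,0],[0,0,0.2],-1],[[0.05,-0.15,0],[0,0,0.2],-1],[[0.06,-0.14,0],[0,0,0.2],-1],[[0.06,-0.14,0],[0,0,0.2],-1],[[0.07,-0.14,0],[0,0,0.2],-1]]'
python3 -m pendant '[[[0,0,0],[0,0,0],-1],[[0,0,0],[0,0,0],0.2],[[0,0,0],[0,0,0],0.2],[[0,0,0],[0,0,0],0.2],[[0,0,0],[0,0,0],0.2],[[0,0,0.5],[0,0,0],0.2],[[0,0,1],[0,0,0],0.2],[[0,0,1],[0,0,0],0.2],[[0,0,1],[0,0,0],0.2],[[0,0,1],[0,0,0],0.2]]'
python3 - <<'E'
from h import *
print(bot.get_obs()["joint_positions"])
im=bot.capture("top"); cv2.imwrite("pics/t1.png",im)
cv2.imwrite("pics/t1c.png",cv2.resize(im[155:300,265:460],None,fx=4,fy=4,interpolation=cv2.INTER_CUBIC))
E
```

```text
time: 5.15
tool_pos: [535.1, -189.6, 118.9]
tcp_rot: [3.139, -0.007, -3.119]
contact_force: [-15.1, 3.8, 16.8]
grip_width: 23.0
finger_force: 30.0
time: 5.98
tool_pos: [538.1, -190.3, 253.9]
tcp_rot: [3.141, -0.0, -3.12]
contact_force: [0.7, -0.7, -0.7]
grip_width: 55.1
finger_force: 0.0
[-4.74193223e-01  4.19488590e-01  1.37685863e+00  2.18856282e-04
  1.34567443e+00 -2.06640817e+00]
```

View pics/t1c.png

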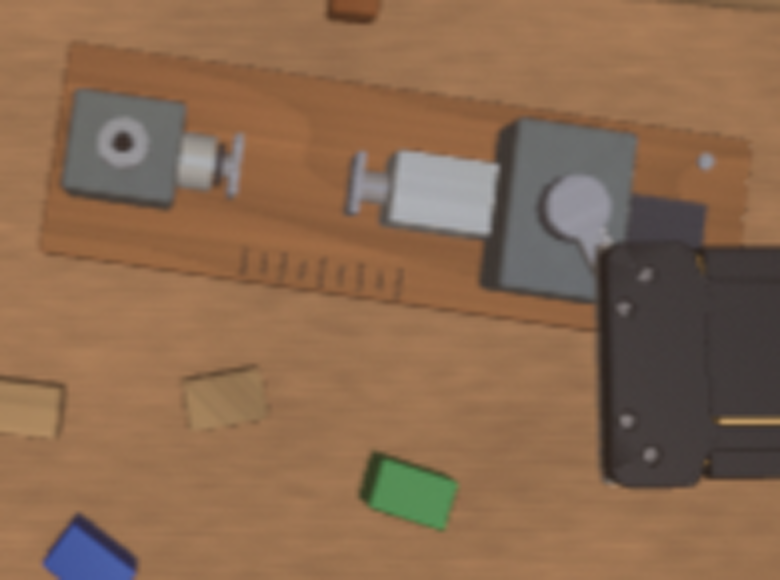

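The gap is now open, with the nose face at (352,184) and the plunger face at (240,165). The block is still at (226,400), and the lever has been released pointing backwards. Next I'll move over the block while turning the tool to its yaw.

```bash
python3 -m pendant '[[[-0.08,0.55,0],[0,0,-0.95],0.3],[[-0.08,0.55,0],[0,0,-0.95],0.3],[[-0.08,0.55,0],[0,0,-0.95],0.3],[[-0.08,0.55,0],[0,0,-0.95],0.3],[[-0.08,0.55,0],[0,0,-0.95],0.3],[[-0.08,0.55,0],[0,0,-0.95],0.3],[[-0.08,0.55,0],[0,0,-0.95],0.3],[[-0.08,0.55,0],[0,0,-0.95],0.3],[[-0.08,0.55,0],[0,0,-0.95],0.3],[[-0.08,0.55,0],[0,0,-0.95],0.3]]'
python3 -m pendant '[[[-0.08,0.5,-0.4],[0,0,-0.95],0.3],[[-0.08,0.5,-0.4],[0,0,-0.95],0.3],[[0,0,-0.4],[0,0,0],0.3],[[0,0,-0.4],[0,0,0],0.3],[[0,0,0],[0,0,0],0.3],[[0,0,0],[0,0,0],0.3],[[0,0,0],[0,0,0],0.3],[[0,0,0],[0,0,0],0.3],[[0,0,0],[0,0,0],0.3],[[0,0,0],[0,0,0],0.3]]'
python3 - <<'E'
from h import *
c0=cam("top");P=lambda x,y:(265+(x-1.5)/4,155+(y-1.5)/4)
th=1.452;R=np.array([[np.cos(th),-np.sin(th)],[np.sin(th),np.cos(th)]]);t=np.array([617.2,-46.9])
for p in [(352,184),(240,165)]: print((R.T@(onz(c0,P(*p),57)[:2]-t)).round(1))
c=cam("wrist"); im=bot.capture("wrist"); cv2.imwrite("pics/w1.png",im)
np.savez("w1.npz",K=c[0],D=c[1],T=c[2]); print(proj(c,[[509,6.6,44]]),-c[2][:3,:3].T@c[2][:3,3])
E
```

```text
time: 6.87
tool_pos: [514.1, -24.6, 252.4]
tcp_rot: [3.142, -0.0, 2.017]
contact_force: [0.2, 0.3, -0.6]
grip_width: 60.0
finger_force: 0.0
time: 7.7
tool_pos: [509.7, 4.4, 205.2]
tcp_rot: [3.141, 0.0, 1.795]
contact_force: [0.4, -0.9, -1.2]
grip_width: 60.1
finger_force: 0.0
[-5.5  1.5]
[50.1  0.1]
[[321.89558825 183.31729681]] [489.22756748  85.32004523 346.96558058]
```

View pics/w1.png

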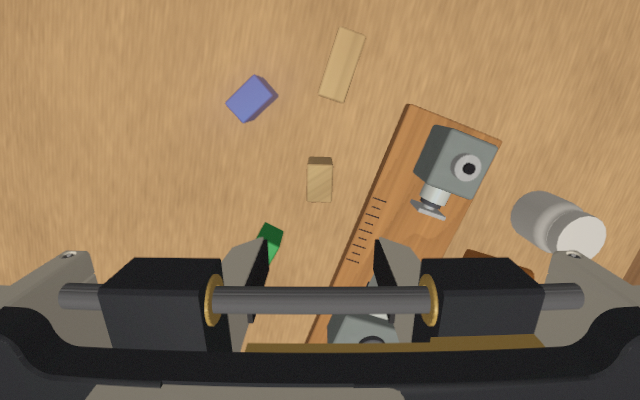

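The wrist view shows the block's top face at x 307–332, y 165–202. Its centre is (319.5,183.5) and it is square to the tool, within 2 mm of the earlier fix. The plunger face is at (428,210). Next I'll descend and grip.

```bash
python3 -m pendant '[[[-0.07,0.07,-0.9],[0,0,0],0.3],[[0,0,-0.9],[0,0,0],0.3],[[0,0,-0.9],[0,0,0],0.3],[[0,0,-0.9],[0,0,0],0.3],[[0,0,-0.9],[0,0,0],0.3],[[0,0,-0.9],[0,0,0],0.3],[[0,0,-0.5],[0,0,0],0.3],[[0,0,0],[0,0,0],-1],[[0,0,0],[0,0,0],-1],[[0,0,0],[0,0,0],-1]]'
python3 -m pendant '[[[0,0,0],[0,0,0],-1],[[0,0,0],[0,0,0],-1],[[0,0,0],[0,0,0],-1],[[0,0,0],[0,0,0],-1],[[0,0,0],[0,0,0],-1],[[0,0,0],[0,0,0],-1],[[0,0,0],[0,0,0],-1],[[0,0,0],[0,0,0],-1],[[0,0,0],[0,0,0],-1],[[0,0,0],[0,0,0],-1]]'
```

```text
time: 8.58
tool_pos: [508.2, 6.5, 28.8]
tcp_rot: [3.14, 0.001, 1.795]
contact_force: [0.3, -0.6, 1.1]
grip_width: 44.3
finger_force: 0.0
time: 9.42
tool_pos: [507.9, 6.6, 28.8]
tcp_rot: [3.14, 0.001, 1.795]
contact_force: [-1.2, -0.2, 6.1]
grip_width: 25.7
finger_force: 29.7
```

```bash
python3 -m pendant '[[[0,0,0.85],[0,0,0],-1],[[0,0,0.85],[0,0,0],-1],[[0,0,0.85],[0,0,0],-1],[[0,0,0.85],[0,0,0],-1],[[0.75,-0.21,0],[0,0,-0.57],-1],[[0.75,-0.21,0],[0,0,-0.57],-1],[[0.75,-0.21,0],[0,0,-0.57],-1],[[0.75,-0.21,0],[0,0,-0.57],-1],[[0.75,-0.21,0],[0,0,-0.57],-1],[[0,0,0],[0,0,0],-1]]'
python3 -m pendant '[[[0,0,-0.5],[0,0,0],-1],[[0,0,-0.5],[0,0,0],-1],[[0,0,0],[0,0,0],-1],[[0,0,0],[0,0,0],-1],[[0,0,0],[0,0,0],-1],[[0,0,0],[0,0,0],-1],[[0,0,0],[0,0,0],-1],[[0,0,0],[0,0,0],-1],[[0,0,0],[0,0,0],-1],[[0,0,0],[0,0,0],-1]]'
python3 - <<'E'
from h import *
a=bot.capture("wrist");c=cam("wrist"); b=bot.capture("side")
cs=cam("side"); th=1.452;R=np.array([[np.cos(th),-np.sin(th)],[np.sin(th),np.cos(th)]]);t=np.array([617.2,-46.9])
w=lambda x,y,z:np.r_[R@[x,y]+t,z]
print(proj(c,[w(50,0,57),w(-5.5,0,57),w(40,0,64)]).round())
bb=b[130:300,240:400]; cv2.imwrite("pics/m2.png",np.hstack([cv2.resize(a[100:400,240:640],(533,400)),cv2.resize(bb,(267,400))[:, :]]))
np.savez("s2.npz",b=b)
E
```

```text
time: 10.25
tool_pos: [623.1, -26.2, 129.8]
tcp_rot: [3.138, 0.0, 1.449]
contact_force: [-0.7, -0.3, -1.0]
grip_width: 26.0
finger_force: 29.7
time: 11.08
tool_pos: [619.9, -24.9, 100.0]
tcp_rot: [3.141, 0.0, 1.453]
contact_force: [0.2, 0.3, -1.1]
grip_width: 25.8
finger_force: 29.7
[[323. 192.]
 [323. 271.]
 [323. 211.]]
```

View pics/m2.png

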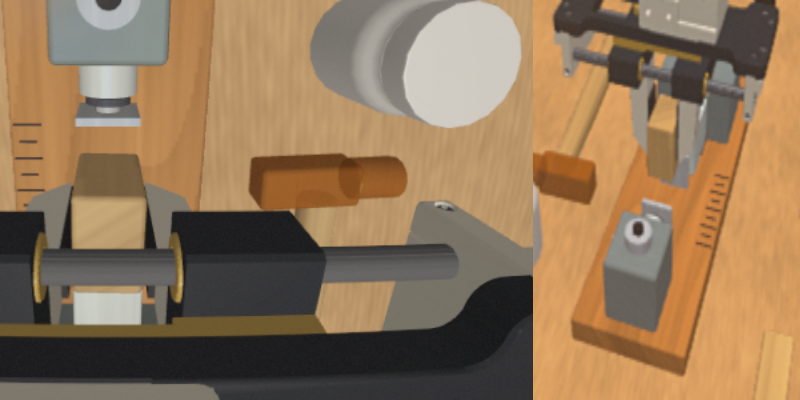

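The wrist view shows the held block at x 75–143 in the crop, in line with the plunger plate at x 76–141 and clear of it. The side view shows it over the bed between nose and gauge. Next I'll lower it, release, and lift away.

```bash
python3 -m pendant '[[[0,0,-0.3],[0,0,0],-1],[[0,0,-0.3],[0,0,0],-1],[[0,0,-0.3],[0,0,0],-1],[[0,0,-0.3],[0,0,0],-1],[[0,0,-0.3],[0,0,0],-1],[[0,0,-0.1],[0,0,0],-1],[[0,0,-0.05],[0,0,0],-1],[[0,0,0],[0,0,0],-1],[[0,0,0],[0,0,0],-1],[[0,0,0],[0,0,0],-1]]'
```

```text
time: 12.02
tool_pos: [620.2, -24.9, 50.8]
tcp_rot: [3.14, 0.0, 1.453]
contact_force: [-0.2, -0.4, -1.2]
grip_width: 25.8
finger_force: 29.7
```

```bash
python3 -m pendant '[[[0,0,-0.04],[0,0,0],-1],[[0,0,-0.03],[0,0,0],-1],[[0,0,0],[0,0,0],-1],[[0,0,0],[0,0,0],-1],[[0,0,0],[0,0,0],-1],[[0,0,0],[0,0,0],-1],[[0,0,0],[0,0,0],-1],[[0,0,0],[0,0,0],-1],[[0,0,0],[0,0,0],-1],[[0,0,0],[0,0,0],-1]]'
```

```text
time: 12.85
tool_pos: [620.1, -24.9, 48.9]
tcp_rot: [3.14, 0.0, 1.453]
contact_force: [-2.4, -0.2, 5.0]
grip_width: 25.7
finger_force: 29.7
```

```bash
python3 -m pendant '[[[0,0,0],[0,0,0],0],[[0,0,0],[0,0,0],0],[[0,0,0],[0,0,0],0],[[0,0,0],[0,0,0],0],[[0,0,0],[0,0,0],0],[[0,0,0.3],[0,0,0],0],[[0,0,0.6],[0,0,0],0],[[0,0,0.9],[0,0,0],0],[[0,0,0.9],[0,0,0],0],[[0,0,0.9],[0,0,0],0]]'
python3 -m pendant '[[[0,0,0.9],[0,0,0],0],[[0,0,0.9],[0,0,0],0],[[0,0,0],[0,0,0],0],[[0,0,0],[0,0,0],0],[[0,0,0],[0,0,0],0],[[0,0,0],[0,0,0],0],[[0,0,0],[0,0,0],0],[[0,0,0],[0,0,0],0],[[0,0,0],[0,0,0],0],[[0,0,0],[0,0,0],0]]'
python3 - <<'E'
from h import *
a=bot.capture("wrist");c=cam("wrist"); np.savez("w3.npz",a=a,K=c[0],D=c[1],T=c[2])
cv2.imwrite("pics/w3.png",cv2.resize(a[100:300,220:440],None,fx=3,fy=3,interpolation=cv2.INTER_CUBIC)[:600])
E
```

```text
time: 13.68
tool_pos: [619.6, -24.9, 157.8]
tcp_rot: [3.142, 0.0, 1.453]
contact_force: [0.5, -1.1, -0.0]
grip_width: 45.9
finger_force: 0.0
time: 14.52
tool_pos: [619.7, -24.9, 209.6]
tcp_rot: [-3.141, -0.0, 1.453]
contact_force: [0.6, -0.1, 0.3]
grip_width: 46.0
finger_force: 0.0
```

View pics/w3.png

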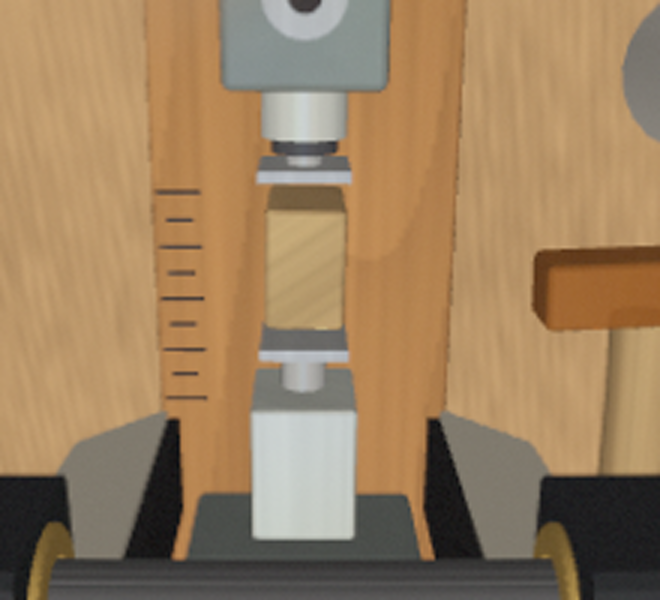

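The block stands square between the plates: its top face is at (267–345, 208–328), the plunger face edge at y=183 and the nose face edge at y=350. The collar's front edge is at y≈155 and the sleeve mouth at y≈140. Next I'll compute the lever target.

```bash
python3 - <<'E'
from h import *
d=np.load("w3.npz"); c=(d["K"],d["D"],d["T"])
th=1.452;R=np.array([[np.cos(th),-np.sin(th)],[np.sin(th),np.cos(th)]]);t=np.array([617.2,-46.9])
for n,u,v,z in[("plunger",304,183,57),("nose",304,350,57),("blk far",306,208,64),("blk near",305,328,64),("collar",304,155,50),("mouth",304,141,54)]:
    print(n,(R.T@(onz(c,(220+(u-1)/3,100+(v-1)/3),z)[:2]-t)).round(1))
for a in (-0.64,-0.6,.1,.15,.2,.25,.3):
    f=1.452+np.pi/2-a; print(a,(np.array([604.2,-156.1])+76*np.array([np.cos(f),np.sin(f)])).round(1))
a=np.linspace(-0.62,0.14,14); f=1.452+np.pi/2-a; p=76*np.c_[np.cos(f),np.sin(f)]; print((np.diff(p,axis=0)/30).round(2).tolist())
E
```

```text
plunger [48.7  1.2]
nose [-8.1  1.1]
blk far [42.1  0.6]
blk near [2.2 0.8]
collar [56.5  1.2]
mouth [61.6  1.2]
-0.64 [ 538.3 -193.9]
-0.6 [ 536.8 -191.3]
0.1 [ 530.  -139.6]
0.15 [ 530.9 -135.9]
0.2 [ 532.  -132.3]
0.25 [ 533.3 -128.7]
0.3 [ 534.8 -125.2]
[[-0.07, 0.13], [-0.06, 0.14], [-0.05, 0.14], [-0.04, 0.14], [-0.03, 0.14], [-0.03, 0.15], [-0.02, 0.15], [-0.01, 0.15], [-0.0, 0.15], [0.01, 0.15], [0.02, 0.15], [0.03, 0.15], [0.03, 0.14]]
```

The lever target is about 0.28 rad, with the knob near (534,-126). Next I'll return to the knob, with a tool yaw of about 2.1 so the wrist camera still sees the gauge.

```bash
python3 -m pendant '[[[-0.34,-0.69,0],[0,0,0.68],0.2],[[-0.34,-0.69,0],[0,0,0.68],0.2],[[-0.34,-0.69,0],[0,0,0.68],0.2],[[-0.34,-0.69,0],[0,0,0.68],0.2],[[-0.34,-0.69,0],[0,0,0.68],0.2],[[-0.34,-0.69,0],[0,0,0.68],0.2],[[-0.34,-0.69,0],[0,0,0.68],0.2],[[-0.34,-0.69,0],[0,0,0.68],0.2],[[0,0,0],[0,0,0],0.2],[[0,0,0],[0,0,0],0.2]]'
python3 -m pendant '[[[0,0,-0.6],[0,0,0],0.2],[[0,0,-0.6],[0,0,0],0.2],[[0,0,-0.6],[0,0,0],0.2],[[0,0,-0.6],[0,0,0],0.2],[[0,0,-0.6],[0,0,0],0.2],[[0,0,0],[0,0,0],0.2],[[0,0,0],[0,0,0],-1],[[0,0,0],[0,0,0],-1],[[0,0,0],[0,0,0],-1],[[0,0,0],[0,0,0],-1]]'
python3 -m pendant '[[[0,0,0],[0,0,0],-1],[[0,0,0],[0,0,0],-1],[[0,0,0],[0,0,0],-1],[[0,0,0],[0,0,0],-1],[[0,0,0],[0,0,0],-1],[[0,0,0],[0,0,0],-1],[[0,0,0],[0,0,0],-1],[[0,0,0],[0,0,0],-1],[[0,0,0],[0,0,0],-1],[[0,0,0],[0,0,0],-1]]'
```

```text
time: 15.4
tool_pos: [537.9, -191.3, 210.2]
tcp_rot: [3.141, -0.0, 2.102]
contact_force: [-0.5, 0.5, 0.6]
grip_width: 55.2
finger_force: 0.0
time: 16.23
tool_pos: [538.9, -190.6, 121.4]
tcp_rot: [3.14, 0.002, 2.106]
contact_force: [0.1, -0.2, 0.0]
grip_width: 32.9
finger_force: 0.0
time: 17.07
tool_pos: [537.6, -191.1, 121.0]
tcp_rot: [-3.14, 0.001, 2.105]
contact_force: [-5.1, -1.5, 5.1]
grip_width: 23.2
finger_force: 30.0
```

```bash
python3 -m pendant '[[[-0.07,0.13,0],[0,0,0],-1],[[-0.06,0.14,0],[0,0,0],-1],[[-0.05,0.14,0],[0,0,0],-1],[[-0.04,0.14,0],[0,0,0],-1],[[-0.03,0.14,0],[0,0,0],-1],[[-0.03,0.15,0],[0,0,0],-1],[[-0.02,0.15,0],[0,0,0],-1],[[-0.01,0.15,0],[0,0,0],-1],[[0,0.15,0],[0,0,0],-1],[[0.01,0.15,0],[0,0,0],-1]]'
python3 -m pendant '[[[0.02,0.15,0],[0,0,0],-1],[[0.02,0.12,0],[0,0,0],-1],[[0.02,0.1,0],[0,0,0],-1],[[0,0,0],[0,0,0],-1],[[0,0,0],[0,0,0],-1],[[0,0,0],[0,0,0],-1],[[0,0,0],[0,0,0],-1],[[0,0,0],[0,0,0],-1],[[0,0,0],[0,0,0],-1],[[0,0,0],[0,0,0],-1]]'
python3 - <<'E'
from h import *
a=bot.capture("wrist");c=cam("wrist"); np.savez("w4.npz",a=a,K=c[0],D=c[1],T=c[2])
th=1.452;R=np.array([[np.cos(th),-np.sin(th)],[np.sin(th),np.cos(th)]]);t=np.array([617.2,-46.9])
u=proj(c,[np.r_[R@[x,0]+t,57] for x in(62,49,8)]); print(u.round())
m=u.mean(0).astype(int); x0=min(max(m[0]-100,0),440);y0=max(m[1]-75,0); print(x0,y0)
cv2.imwrite("pics/w4.png",cv2.resize(a[y0:y0+150,x0:x0+200],None,fx=4,fy=4,interpolation=cv2.INTER_CUBIC))
E
```

```text
time: 17.9
tool_pos: [529.9, -149.3, 121.0]
tcp_rot: [3.141, 0.005, 2.105]
contact_force: [-0.5, -9.8, 1.1]
grip_width: 23.7
finger_force: 30.0
time: 18.73
tool_pos: [532.0, -137.8, 121.0]
tcp_rot: [3.141, 0.004, 2.105]
contact_force: [1.2, -6.8, 2.1]
grip_width: 23.5
finger_force: 30.0
[[562. 103.]
 [548. 118.]
 [505. 166.]]
438 54
```

View pics/w4.png

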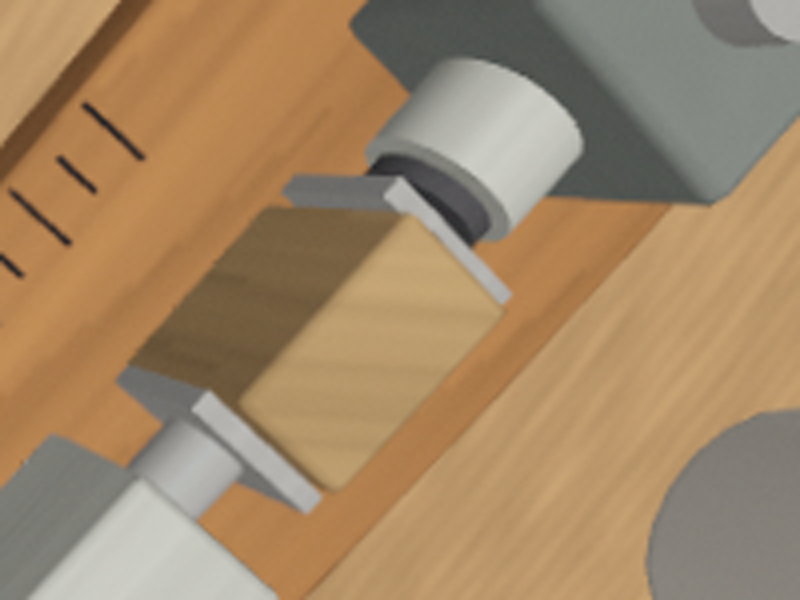

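The wrist view shows the block between both plates and just about touching. The dark collar at (430,190) is still exposed ahead of the sleeve mouth. I'll advance a little at a time and measure the collar and plate along the slide line in this view.

```bash
cat > prof.py <<'E'
from h import *
import sys
def prof(a,c):
    th=1.452;R=np.array([[np.cos(th),-np.sin(th)],[np.sin(th),np.cos(th)]]);t=np.array([617.2,-46.9])
    xs=np.arange(42,70,1.0); g=cv2.cvtColor(a,cv2.COLOR_BGR2GRAY); out=[]
    for z,ys in((57,(-3,0,3)),(52.5,(-3,0,3)),):
        v=np.mean([cv2.remap(g,*[k.reshape(-1,1).astype(np.float32) for k in proj(c,[np.r_[R@[x,y]+t,z] for x in xs]).T],cv2.INTER_LINEAR).ravel() for y in ys],0)
        out.append(v)
    print("x ",*["%4d"%x for x in xs]); [print("z%2d"%z,*["%4d"%k for k in v]) for z,v in zip((57,52),out)]
if len(sys.argv)>1:
    d=np.load(sys.argv[1]); prof(d["a"],(d["K"],d["D"],d["T"]))
else:
    a=bot.capture("wrist");c=cam("wrist"); np.savez("wl.npz",a=a,K=c[0],D=c[1],T=c[2]); prof(a,c)
E
python3 prof.py w4.npz
python3 -m pendant '[[[0.02,0.07,0],[0,0,0],-1],[[0.02,0.06,0],[0,0,0],-1],[[0.02,0.06,0],[0,0,0],-1],[[0,0,0],[0,0,0],-1],[[0,0,0],[0,0,0],-1],[[0,0,0],[0,0,0],-1],[[0,0,0],[0,0,0],-1],[[0,0,0],[0,0,0],-1],[[0,0,0],[0,0,0],-1],[[0,0,0],[0,0,0],-1]]'
python3 prof.py
```

```text
x    42   43   44   45   46   47   48   49   50   51   52   53   54   55   56   57   58   59   60   61   62   63   64   65   66   67   68   69
z57  165  167  167  167  167  167  167  166  157  166  178  146   75   78   93   92   94  107  127  136  187  195  195  195  195  195  195  195
z52  166  167  167  168  167  167  167  167  167  166  155  170  180  140   52   58   81   82   83   94  126  129  185  199  198  198  198  198
time: 19.62
tool_pos: [533.6, -132.8, 121.0]
tcp_rot: [3.141, 0.005, 2.105]
contact_force: [-1.1, -9.4, 1.6]
grip_width: 23.1
finger_force: 30.0
x    42   43   44   45   46   47   48   49   50   51   52   53   54   55   56   57   58   59   60   61   62   63   64   65   66   67   68   69
z57  162  163  165  166  167  167  168  168  167  167  165  162  177  149   75   77   93   95  104  133  187  196  196  196  195  196  196  195
z52  163  164  165  167  167  167  168  167  167  167  167  167  160  166  179  141   55   61   83   83   93  133  188  200  199  199  199  199
```

```bash
python3 -m pendant '[[[0.02,0.05,0],[0,0,0],-1],[[0.01,0.04,0],[0,0,0],-1],[[0.01,0.04,0],[0,0,0],-1],[[0,0,0],[0,0,0],-1],[[0,0,0],[0,0,0],-1],[[0,0,0],[0,0,0],-1],[[0,0,0],[0,0,0],-1],[[0,0,0],[0,0,0],-1],[[0,0,0],[0,0,0],-1],[[0,0,0],[0,0,0],-1]]'
python3 prof.py
python3 -c "
import numpy as np,cv2
f=lambda n:cv2.resize(np.load(n)['a'][60:145,500:600],None,fx=4,fy=4,interpolation=cv2.INTER_CUBIC)
cv2.imwrite('pics/w5.png',np.hstack([f('w4.npz'),f('wl.npz')]))"
```

```text
time: 20.5
tool_pos: [534.7, -129.5, 121.0]
tcp_rot: [-3.141, 0.006, 2.106]
contact_force: [-1.2, -12.5, 1.0]
grip_width: 23.8
finger_force: 30.0
x    42   43   44   45   46   47   48   49   50   51   52   53   54   55   56   57   58   59   60   61   62   63   64   65   66   67   68   69
z57  161  161  163  164  166  167  168  167  167  168  167  167  158  167  176  109   70   84  105  131  185  196  195  196  196  196  196  196
z52  161  162  164  165  167  167  167  168  168  168  167  168  168  166  152  172  175   94   50   72   97  132  190  199  199  199  199  199
```

View pics/w5.png

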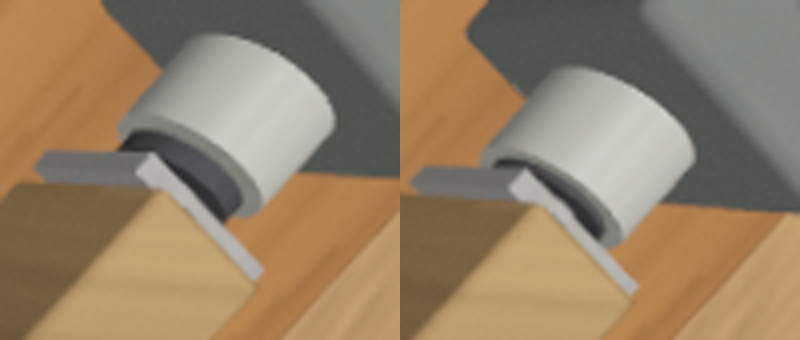

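Left is before the push, right is now: the collar's visible side has shrunk from about 4.8 mm to about 1.2 mm ahead of the mouth. I'll make one more small step.

```bash
python3 -m pendant '[[[0.01,0.03,0],[0,0,0],-1],[[0.01,0.03,0],[0,0,0],-1],[[0.01,0.02,0],[0,0,0],-1],[[0,0,0],[0,0,0],-1],[[0,0,0],[0,0,0],-1],[[0,0,0],[0,0,0],-1],[[0,0,0],[0,0,0],-1],[[0,0,0],[0,0,0],-1],[[0,0,0],[0,0,0],-1],[[0,0,0],[0,0,0],-1]]'
python3 prof.py
```

```text
time: 21.38
tool_pos: [535.6, -127.5, 121.0]
tcp_rot: [-3.141, 0.006, 2.106]
contact_force: [-1.9, -14.1, 0.7]
grip_width: 23.5
finger_force: 30.0
x    42   43   44   45   46   47   48   49   50   51   52   53   54   55   56   57   58   59   60   61   62   63   64   65   66   67   68   69
z57  160  160  161  163  164  166  167  168  168  168  167  167  167  159  169  178  118   73   92  132  186  196  196  196  196  196  195  195
z52  161  161  162  164  165  167  167  168  168  168  168  167  167  167  167  156  177  177   96   51   86  138  192  200  199  199  199  200
```

```bash
python3 -m pendant '[[[0.01,0.02,0],[0,0,0],-1],[[0,0.02,0],[0,0,0],-1],[[0,0,0],[0,0,0],-1],[[0,0,0],[0,0,0],-1],[[0,0,0],[0,0,0],-1],[[0,0,0],[0,0,0],-1],[[0,0,0],[0,0,0],-1],[[0,0,0],[0,0,0],-1],[[0,0,0],[0,0,0],-1],[[0,0,0],[0,0,0],-1]]'
python3 prof.py
```

```text
time: 22.27
tool_pos: [535.9, -126.6, 121.0]
tcp_rot: [-3.141, 0.007, 2.105]
contact_force: [-1.9, -15.7, 0.2]
grip_width: 23.3
finger_force: 30.0
x    42   43   44   45   46   47   48   49   50   51   52   53   54   55   56   57   58   59   60   61   62   63   64   65   66   67   68   69
z57  160  161  161  162  163  166  167  168  168  168  168  167  167  164  159  178  170  131  128  135  187  196  196  196  196  196  196  196
z52  161  160  162  163  165  166  168  168  168  168  168  168  167  168  167  160  164  180  163  130  128  140  193  200  199  199  200  200
```

The collar's dark edge has just disappeared at the sleeve mouth, so it is flush. Next I'll release, lift straight up, and go back to the reference view for a check.

```bash
python3 -m pendant '[[[0,0,0],[0,0,0],0.2],[[0,0,0],[0,0,0],0.2],[[0,0,0],[0,0,0],0.2],[[0,0,0],[0,0,0],0.2],[[0,0,0],[0,0,0],0.2],[[0,0,0.3],[0,0,0],0.2],[[0,0,0.6],[0,0,0],0.2],[[0,0,0.7],[0,0,0],0.2],[[0,0,0.7],[0,0,0],0.2],[[0,0,0.7],[0,0,0],0.2]]'
python3 -m pendant '[[[0.4,0.48,0],[0,0,-0.77],0.2],[[0.4,0.48,0],[0,0,-0.77],0.2],[[0.4,0.48,0],[0,0,-0.77],0.2],[[0.4,0.48,0],[0,0,-0.77],0.2],[[0.4,0.48,0],[0,0,-0.77],0.2],[[0.4,0.48,0],[0,0,-0.77],0.2],[[0.4,0.5,0],[0,0,-0.8],0.2],[[0,0,0],[0,0,0],0.2],[[0,0,0],[0,0,0],0.2],[[0,0,0],[0,0,0],0.2]]'
python3 - <<'E'
from h import *
a=bot.capture("wrist");c=cam("wrist"); np.savez("w6.npz",a=a,K=c[0],D=c[1],T=c[2])
t=bot.capture("top")
cv2.imwrite("pics/w6.png",np.hstack([cv2.resize(a[100:300,255:390],None,fx=3,fy=3,interpolation=cv2.INTER_CUBIC),cv2.resize(t[175:275,360:455],(380,400),interpolation=cv2.INTER_CUBIC)] if 0 else [cv2.resize(a[100:300,255:390],None,fx=3,fy=3,interpolation=cv2.INTER_CUBIC),np.vstack([cv2.resize(t[175:275,365:460],(380,400),interpolation=cv2.INTER_CUBIC),np.zeros((200,380,3),np.uint8)])]))
E
```

```text
time: 23.15
tool_pos: [535.2, -122.7, 211.8]
tcp_rot: [3.141, 0.0, 2.106]
contact_force: [0.2, -0.5, 0.2]
grip_width: 55.2
finger_force: 0.0
time: 23.98
tool_pos: [618.8, -21.7, 210.4]
tcp_rot: [-3.141, 0.0, 1.457]
contact_force: [-0.7, 0.6, -0.3]
grip_width: 55.1
finger_force: 0.0
```

View pics/w6.png

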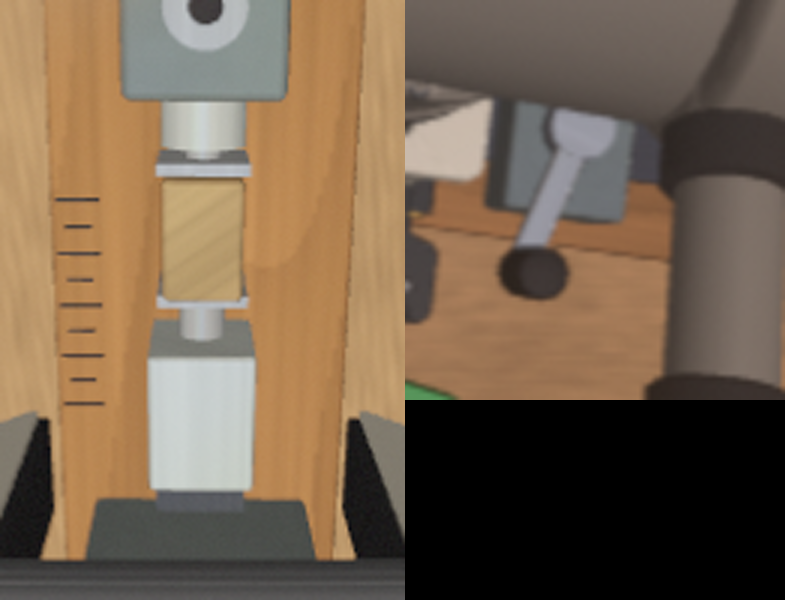

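No dark collar is visible, and the block is held square between both plates. The lever is free, with its knob at (533,272) in the right-hand panel. I'll quantify the push against the earlier reference view and check the lever angle.

```bash
python3 - <<'E'
from h import *
th=1.452;R=np.array([[np.cos(th),-np.sin(th)],[np.sin(th),np.cos(th)]]);t=np.array([617.2,-46.9])
for n in("w3.npz","w6.npz"):
    d=np.load(n);c=(d["K"],d["D"],d["T"]);g=cv2.cvtColor(d["a"],cv2.COLOR_BGR2GRAY)
    for z,xs,ys in((57,np.arange(44,64,.5),(-11,-9,11,13)),(70,np.arange(72,90,1.),(-12,-8,10,14)),(42,np.arange(56,76,1.),(-1,1,3))):
        v=np.mean([cv2.remap(g,*[k.reshape(-1,1).astype(np.float32) for k in proj(c,[np.r_[R@[x,y]+t,z] for x in xs]).T],cv2.INTER_LINEAR).ravel() for y in ys],0)
        print(n,z,xs[0],xs[1]-xs[0],v.astype(int).tolist())
k=onz(cam("top"),(397,243),134); print(k, R.T@(k[:2]-t), (lambda b:np.arctan2(b[0]+110,b[1]))(R.T@(k[:2]-t)))
E
```

```text
w3.npz 57 44.0 0.5 [107, 106, 107, 108, 110, 112, 116, 121, 137, 152, 171, 183, 183, 184, 184, 180, 171, 150, 117, 104, 103, 102, 102, 102, 102, 102, 102, 119, 135, 125, 116, 113, 110, 110, 110, 111, 121, 141, 154, 161]
w3.npz 70 72.0 1.0 [158, 158, 158, 158, 158, 158, 150, 122, 127, 137, 142, 141, 141, 141, 142, 142, 142, 142]
w3.npz 42 56.0 1.0 [88, 87, 87, 110, 168, 204, 204, 204, 204, 204, 204, 204, 204, 204, 204, 204, 203, 204, 204, 200]
w6.npz 57 44.0 0.5 [164, 164, 163, 163, 163, 162, 162, 161, 161, 160, 160, 161, 162, 156, 149, 137, 124, 112, 114, 151, 177, 182, 184, 184, 185, 184, 166, 137, 119, 107, 104, 103, 103, 103, 103, 106, 131, 154, 159, 163]
w6.npz 70 72.0 1.0 [159, 159, 159, 159, 159, 159, 148, 120, 131, 140, 143, 143, 143, 143, 143, 143, 143, 143]
w6.npz 42 56.0 1.0 [121, 171, 178, 190, 204, 205, 205, 205, 205, 204, 205, 205, 205, 205, 205, 205, 205, 205, 204, 189]
[ 535.64785296 -121.61813396  134.        ] [-83.85684564  72.12199158] 0.34775390451989313
```

The plunger is pushed in about 4.9–5.0 mm. The measured lever angle of 0.35 is at or ahead of the 0.29 where I released it, so its play is still taken up forward. The arm is clear of everything, so I'm handing the job in.

```bash
python3 -c "
from plant import bot
print(bot.close_job())"
```

```text
the job is handed in; nothing more can be done
None
```

The job is handed in, result not reported: the block stands square between nose and plunger, the plunger measures 4.9–5.0 mm in (about 10 N), the lever's play is taken up forward, and the arm is clear.

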